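# Fetch the honey from behind the mill and the spice jar, and tidy up again

## Robot

A 6-joint arm with a two-finger parallel gripper is mounted at the origin on a cart in front of the work surface, level with it; the furniture and walls round the work are solid. World frame = base frame: x ahead of the robot, y to its left, z up, the work surface at z = 0. Lengths are in m, angles in rad, forces in N, time in s.
With the tool pointing down it reaches from about 0.35 to 0.975 m from the base axis. Payload 4.9 kg.
Tool frame: the origin (TCP) lies at the very end of the fingers, on their centre line; the grasp point (between the pads) lies 19 mm behind it (manip.grasp_offset is the distance from the TCP to the grasp point, in m); z points along the fingers, y is the line along which they close (so a half turn about z gives the same grasp; the last joint's range is limited). The gripper opens to 85 mm and grips with 20 to 120 N. Pads are 22 mm wide; open, the fingers measure 114 mm over their backs; the gripper's body (76 mm by 85 mm) begins 54 mm behind the grasp point. The pads swing forward as they close: fully open they stand 13 mm farther back than shut.
Start: joints at [1.021, 0.053, 1.613, -0, 1.476, -0.119], TCP at [0.261, 0.568, 0.231] pointing down, gripper open.
Joint ranges: [-3.01, 3.01], [-1.01, 2.22], [0.06, 2.58], [-1.02, 4.17], [0.09, 2.62], [-3.14, 3.14]. Speed limits (rad/s): [2.57, 2.57, 3.14, 3.14, 3.14, 3.14].

## Interface

Orientations are given as a unit quaternion [w, x, y, z].
In Python, from plant import manip, eyes, job_done, models gives the robot as it stands.
- The arm moves only by the tool servo_tool, never from a script. Its argument "motion" is one flat list of numbers, 5 for each row, row after row: the opening, from -1 (shut) to 1 (fully open), then the shift along the tool's x, y, z normalised to -1 to 1, where 1 is 120 mm, then the turn about the tool's z normalised to -1 to 1, where 1 is 45 degrees. A call has 1 to 5 rows; each row is the pose to reach, as a shift and turn from the pose commanded when the call began, along the tool's axes at that moment; what a row does not reach only later rows make up. A row lasts 1/8 s, in which the tool goes at most 62.5 mm and 10.7 degrees, less where a joint would pass 70% of its speed; a pose out of reach is approached as far as the arm can. A call with a number of a shift or a turn outside -1 to 1 is refused whole. A call with a gripper value outside its range is refused whole. The fingers move at their own pace and stop on an object; the grip force is fixed at half the most. Time passes only in rows, so rows that repeat a pose let the fingers close. It gives the time, the measured TCP pose, the force, the opening and the grip force at its end, in the units of the state.
- manip.state(): the state, without advancing time (a new reading comes with each control period).
- eyes.grab_frame(name): name is "scene" or "top" or "wrist"; returns (picture, depth): 400x640x3 uint8, red, green, blue; 400x640 float32, m along the optical axis (not along the pixel's ray), 0 where there is no reading.
- eyes.camera_params(name): a dict with "fov_y" (degrees; the focal length in pixels is half the picture's height over the tangent of half this angle, whatever the lens; pixels are square), "cx", "cy" (the principal point, pixels), "D" ([k1, k2, p1, p2, k3] as OpenCV has them; the pictures are not rectified), "pose" (4x4, takes a point from camera to world coordinates); the wrist camera has in their place "T_tool_cam" (4x4, takes a point from camera to tool coordinates, whose origin is the TCP and whose axes are the flange's). Camera axes: x right, y up, looking along -z (the intrinsics and any distortion apply to the point x, -y, -z); pixel columns grow to the right and rows downward; lengths in m; the calibration is good to about 2 mm. A picture is of the moment at which its call begins: read the wrist's pose just before it. camera_params takes no time and is no camera call.
- job_done(): hands the job in; it is judged then, once.
Trained networks look in the newest picture that a camera, given by its name, has taken for a name from the list of things; names that differ only in an ending like _2 or _b are one class to them, and where a whole thing is asked for, a point or a joint stands for the part that bears it (a point fixed in the world has none). Each returns a list of dicts, best first, with "p" (0 to 1); they miss things now and then, are a little off and sometimes report something else, mostly with a low value. They report only what shows in the picture. A call takes as long as a camera call. They do not tell look-alikes from the thing itself.
- models.regions_of(camera, label): "mask" (400x640 bool, what is visible of it) and "pixel" ([column, row] in pixels, amid what is visible of it).
The state is a dict: "time": time; "joint_pos": joint angles; "joint_vel": joint speeds; "joint_efforts": joint torques, N m; "tool_pos": TCP position; "tool_rot": TCP orientation; "contact_force": force on the tool from outside, world axes, zero at the start; "ft_torque": the same for the moment, N m; "gripper_width": opening from 0.0 (shut) to 1.0 (fully open); "grasp_force": force on a finger pad.
Only numpy, scipy, OpenCV 4.12 (cv2) and the standard library are available. Lean on these libraries where they do the work, as an engineer would, in place of code of your own. Each camera call takes 0.05 s, during which the arm holds its last target. There are 200 camera calls.

## Task

The honey jar stands at the back of the light wooden condiment stand, hemmed in by the pepper mill and the spice jar: first set these two aside, standing on the dark chopping board, before you move the honey, then stand the honey in the middle of the dark inlaid disc on the breakfast tray. Only after that put the mill and the spice jar back, each in the middle of the same dark inlaid disc of the stand from which it came. Keep all three upright, let go of everything, and do not shift the cup, the mug, the tin or the spoon.

Things in the scene. Friction and masses are not known exactly. Their poses are not given: they have to be found in the camera images.
- stand: Light oak condiment stand, fixed: board 155 (x) x 215 (y) x 12 mm, rail along its back (+x) edge up to 66 mm over the worktop. Origin: centre of the underside; axes x to the back, y left, z up. Flat dark inlaid discs, flush with its top: back one, 70 mm, at (18, 0) mm, under the honey; front ones, 62 mm, at (-16, 66) and (-16, -66) mm, one under the mill, one under the spice jar (which one varies).
- side_board: Dark wooden chopping board lying flat, fixed, empty at the start: 140 (x) x 210 (y) mm, 12 mm thick, with a narrow dark strip near its +y end. Origin at the centre of the underside. The mill and the spice jar stand here, fully on the board, while the honey is fetched; anywhere on it will do.
- tray_disc (a point): Centre of the 76 mm dark inlaid disc on the breakfast tray's floor, 12 mm above the worktop. The tray: fixed, medium-brown wood, 150 (x) x 215 (y) mm, low rim with its top 22 mm above the worktop; the axes are the tray's, its centre lies 55 mm from here along +y. The cup stands on its other half, 30 mm clear of a honey jar centred on the disc.
- honey_centre (a point): Centre (half-way up) of the honey jar: a round glass jar of honey with a dark lid, 65 mm across, 86 mm high, upright, 0.25 to 0.5 kg. The lid is fixed.
- mill_centre (a point): Centre (half-way up) of the pepper mill: turned wood, 170 mm high, 58 mm across at the widest, head 49 mm across from 123 to 159 mm up, small knob on top; upright, 0.18 to 0.35 kg. The head does not turn. It can be gripped by the head or by the body.
- spice_centre (a point): Centre (half-way up) of the spice jar: a slim straight round jar with a dark cap, 41 mm across, 105 mm high, upright, 0.1 to 0.2 kg.
- cup: Small white spotted cup 56 mm high, on the tray beside the disc; not to be shifted. Origin at the middle of its 65 x 90 mm outline (handle included); the bowl is 65 mm across and centred 12 mm from there along its +y, the handle points to its -y, away from the disc.
- mug: Green and white mug, 101 mm high, outline 78 x 116 mm, behind the work; not to be shifted. Origin at the centre of the underside of that outline.
- tin: Food tin, 75 mm across, 110 mm high, behind the work; not to be shifted. Origin at the centre of its underside.
- spoon: Metal spoon 188 x 38 x 15 mm lying flat behind the work; not to be shifted. Origin at the middle of its length, on the underside; x along its length.
Things that resemble listed ones, but are neither listed nor needed, are in the scene too. Of the things that look like the part that bears spice_centre, the smaller one is meant.

How it is judged:
On the way, in this order (a step that is already met when the one before it is completed fails the run):
1. The pepper mill and the spice jar both stand released on the dark chopping board, the honey still where it was (x of mill_centre in the frame of side_board between -0.06 and 0.06 m and y of mill_centre in the frame of side_board between -0.095 and 0.095 m and z of mill_centre in the frame of side_board between 0.091 and 0.103 m and angle between each of mill_centre, spice_centre's own z axis and vertical below 0.12 rad and contact force between the fingers and mill below 0.3 N and x of spice_centre in the frame of side_board between -0.06 and 0.06 m and y of spice_centre in the frame of side_board between -0.095 and 0.095 m and z of spice_centre in the frame of side_board between 0.0585 and 0.0705 m and contact force between the fingers and spice below 0.3 N and distance of honey_centre from where it was at the start of the episode below 0.01 m), for 0.2 s.
2. The honey stands released on the tray's dark inlaid disc while the mill and the spice jar still stand on the chopping board (horizontal distance between honey_centre and tray_disc below 0.014 m and z of honey_centre in the frame of tray between 0.049 and 0.061 m and angle between each of honey_centre, mill_centre, spice_centre's own z axis and vertical below 0.12 rad and contact force between the fingers and honey below 0.3 N and x of mill_centre in the frame of side_board between -0.06 and 0.06 m and y of mill_centre in the frame of side_board between -0.095 and 0.095 m and z of mill_centre in the frame of side_board between 0.091 and 0.103 m and contact force between the fingers and mill below 0.3 N and x of spice_centre in the frame of side_board between -0.06 and 0.06 m and y of spice_centre in the frame of side_board between -0.095 and 0.095 m and z of spice_centre in the frame of side_board between 0.0585 and 0.0705 m and contact force between the fingers and spice below 0.3 N), for 0.2 s.
At the end, for the whole second after the job is handed in: The honey stands upright on the tray, its centre within 14 mm of the centre of the dark inlaid disc; the mill and the spice jar stand upright on the stand, each with its centre within 14 mm of where it was at the start; all three are released and at rest (horizontal distance between honey_centre and tray_disc below 0.014 m and z of honey_centre in the frame of tray between 0.049 and 0.061 m and angle between each of honey_centre, honey_centre, mill_centre, spice_centre's own z axis and vertical below 0.12 rad and contact force between each of the fingers, the fingers and honey below 0.3 N and linear speed of each of honey, mill, spice below 0.02 m/s and distance of each of mill_centre, spice_centre from where it was at the start of the episode below 0.014 m and contact force between the fingers and mill below 0.3 N and contact force between the fingers and spice below 0.3 N); the robot touches nothing.
It fails at once if The cup is shifted by more than 20 mm (distance of cup from where it was at the start of the episode above 0.02 m).
It fails at once if The mug is shifted by more than 20 mm (distance of mug from where it was at the start of the episode above 0.02 m).
It fails at once if The tin is shifted by more than 20 mm (distance of tin from where it was at the start of the episode above 0.02 m).
It fails at once if The spoon is shifted by more than 20 mm (distance of spoon from where it was at the start of the episode above 0.02 m).
It fails at once if The honey jar, the mill or the spice jar is tipped by more than about 35 degrees (angle between any of honey_centre, mill_centre, spice_centre's own z axis and vertical above 0.6 rad).
It also fails if it takes over 120 s, if anything falls off the work surface, if the arm or the gripper's body presses on something with over 40 N, if the wrist force passes 120 N, or if a joint passes its speed limit or range.

## Working session

There is one attempt and no reset: what is moved stays moved. The work goes in short steps, Python scripts to look and compute and a tool call to move; the robot and the scene stay as the last step left them, time stands still between calls to the robot, and variables do not carry over. Pictures are saved under pics/ and viewed, at most 14 in all, crops included, and the job is handed in when it is done.

Besides the shell and the picture viewer there is one more tool, called in YAML: its name, and indented under it one key for each argument. servo_tool: Moves the arm, as the interface text tells. Its arguments: {"type":"object","properties":{"motion":{"type":"array","items":{"type":"number","minimum":-1,"maximum":1}}},"required":["motion"]}

```bash
mkdir -p pics
cat > h.py <<'E'
import numpy as np, cv2
from plant import manip, eyes, models
from scipy.spatial.transform import Rotation as R
def K(p):
    f=200/np.tan(np.radians(p["fov_y"])/2)
    return np.array([[f,0,p["cx"]],[0,f,p["cy"]],[0,0,1.]])
def T(name,p,s=None):
    if "pose" in p: return np.array(p["pose"])
    s=s or manip.state(); M=np.eye(4); q=s["tool_rot"]
    M[:3,:3]=R.from_quat([q[1],q[2],q[3],q[0]]).as_matrix(); M[:3,3]=s["tool_pos"]
    return M@np.array(p["T_tool_cam"])
def cloud(name,depth,s=None):
    "world xyz for every pixel"
    p=eyes.camera_params(name); h,w=depth.shape
    uv=np.stack(np.meshgrid(np.arange(w),np.arange(h)),-1).reshape(-1,1,2).astype(np.float64)
    n=cv2.undistortPoints(uv,K(p),np.array(p["D"],float))[:,0]
    d=depth.reshape(-1); P=np.c_[n[:,0]*d,-n[:,1]*d,-d]
    M=T(name,p,s); W=P@M[:3,:3].T+M[:3,3]; W[d==0]=np.nan
    return W.reshape(h,w,3)
def save(n,im): cv2.imwrite(f"pics/{n}.png",cv2.cvtColor(im,cv2.COLOR_RGB2BGR))
E
cat > a.py <<'E'
from h import *
s=manip.state(); print(s)
for c in ("top","scene"):
    im,d=eyes.grab_frame(c); save(c+"0",im); W=cloud(c,d); np.savez(c+"0.npz",im=im,d=d,W=W)
    print(c,np.round(T(c,eyes.camera_params(c)),2).tolist())
    for l in ("stand","side_board","honey_centre","mill_centre","spice_centre","cup","tray","mug","tin","spoon"):
        try: r=models.regions_of(c,l)
        except Exception as e: print(l,e); continue
        for k in r[:4]:
            if k["p"]<.15: continue
            P=W[k["mask"]]; P=P[~np.isnan(P[:,0])]
            if len(P)==0: continue
            q=np.percentile(P,[3,50,97],0).round(3)
            print(c,l,round(k["p"],2),np.round(k["pixel"]),len(P),"lo",q[0],"med",q[1],"hi",q[2])
E
python3 a.py
```

```text
{'time': 0.0, 'joint_pos': array([ 1.02099706e+00,  5.33494846e-02,  1.61432328e+00, -8.78776907e-06,
        1.47599849e+00, -1.18967394e-01]), 'joint_vel': array([ 0.0005344 , -0.00061145,  0.00074298,  0.0003257 ,  0.00040164,
        0.001833  ]), 'joint_efforts': array([ 2.83047648e-04, -3.93656337e+01, -3.70189762e+01, -7.70815041e-05,
        6.67728775e-03, -1.45015076e-05]), 'tool_pos': array([0.26066568, 0.56734863, 0.2300501 ]), 'tool_rot': array([-3.36953186e-04,  2.13753242e-01,  9.76887133e-01, -9.83172144e-04]), 'contact_force': array([0.67576472, 0.17555458, 0.43062702]), 'ft_torque': array([ 0.03617266,  0.05057583, -0.03517377]), 'grasp_force': 0.0, 'gripper_width': 1.0025786351365213}
top [[0.01, 1.0, -0.09, 0.41], [-1.0, 0.01, 0.01, -0.04], [0.01, 0.09, 1.0, 1.69], [0.0, 0.0, 0.0, 1.0]]
top stand 0.59 [363. 209.] 1524 lo [ 0.405 -0.296  0.003] med [ 0.488 -0.203  0.012] hi [ 0.562 -0.094  0.068]
top side_board 0.79 [292. 210.] 1929 lo [ 0.421 -0.026  0.001] med [0.486 0.073 0.011] hi [0.555 0.172 0.019]
top honey_centre 0.73 [365. 205.] 257 lo [ 0.472 -0.222  0.04
[... 1535 characters left out ...]
  0.331 0.016] med [0.496 0.375 0.049] hi [0.524 0.402 0.07 ]
scene cup 0.63 [304. 260.] 1843 lo [ 0.401 -0.305  0.008] med [ 0.487 -0.243  0.013] hi [ 0.56  -0.101  0.068]
scene cup 0.27 [354. 130.] 761 lo [ 0.626  0.196 -0.   ] med [0.663 0.239 0.066] hi [0.702 0.329 0.101]
tray it knows: cup, honey_centre, mill_centre, mug, side_board, spice_centre, spoon, stand, tin, tray_disc
scene mug 0.81 [352. 128.] 630 lo [0.628 0.194 0.016] med [0.662 0.235 0.069] hi [0.695 0.3   0.1  ]
scene tin 0.68 [370. 218.] 842 lo [ 0.659 -0.168  0.006] med [ 0.688 -0.152  0.101] hi [ 0.725 -0.101  0.112]
scene spoon 0.76 [352. 176.] 210 lo [ 0.635 -0.062  0.   ] med [0.653 0.075 0.007] hi [0.667 0.113 0.015]
```

Run:
```python
from h import *
t=np.load("top0.npz")["im"]; s=np.load("scene0.npz")["im"]
save("t1",cv2.resize(t[130:270,170:480],None,fx=2.5,fy=2.5,interpolation=cv2.INTER_CUBIC))
save("s1",cv2.resize(s[80:380,200:440],None,fx=2,fy=2,interpolation=cv2.INTER_CUBIC))
```

```text
(no output)
```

View pics/t1.png

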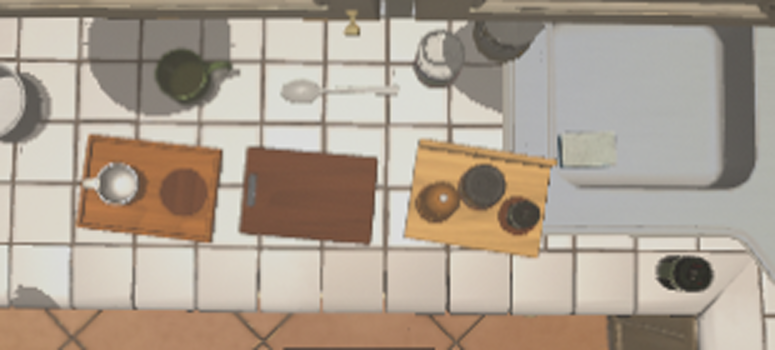

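View pics/s1.png

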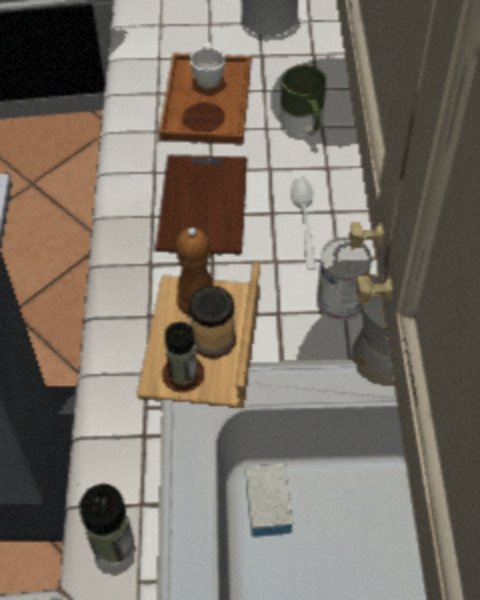

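The two spice-like jars are at top (376,218), on the stand with its top at about 0.12 m, and (444,242), beside the sink with its top at 0.14 m. The smaller one on the stand fits. In the enlarged crops it stands on the right front disc, with the mill on the left front disc and the honey between and behind them. Next I'll fit the poses.

```bash
cat > fit.py <<'E'
from h import *
for c in ("top","scene"):
    z=np.load(c+"0.npz"); W=z["W"]; im=z["im"].astype(int)
    hsv=cv2.cvtColor(z["im"],cv2.COLOR_RGB2HSV)
    X,Y,Z=W[...,0],W[...,1],W[...,2]
    wood=(hsv[...,1]>70)
    for n,y0,y1 in (("stand",-.34,-.06),("board",-.055,.2),("tray",.2,.46)):
        m=(X>.37)&(X<.6)&(Y>y0)&(Y<y1)&(Z>.004)&(Z<.03)&wood
        m=m.astype(np.uint8); k,l,st,_=cv2.connectedComponentsWithStats(m); m=l==1+st[1:,4].argmax()
        P=np.c_[X[m],Y[m]].astype(np.float32)
        r=cv2.minAreaRect(P*1000); print(c,n,np.round(r[0]),np.round(r[1]),round(r[2],1),"z",np.median(Z[m]).round(4))
    # tray disc: dark pixels inside tray
    m=(X>.41)&(X<.56)&(Y>.2)&(Y<.345)&(Z<.02)&(Z>0); V=hsv[...,2]
    v=V[m]; t,_=cv2.threshold(v.astype(np.uint8).reshape(-1,1),0,255,cv2.THRESH_OTSU)
    d=(m&(V<=t)).astype(np.uint8); d=cv2.morphologyEx(d,cv2.MORPH_OPEN,np.ones((3,3),np.uint8))
    k,l,st,_=cv2.connectedComponentsWithStats(d); d=l==1+st[1:,4].argmax()
    P=(np.c_[X[d],Y[d]]*1000).astype(np.float32); print(c,"disc otsu",t,cv2.minEnclosingCircle(P),P.mean(0),len(P))
    # tops
    for n,x,y,lo,hi in (("honey",.50,-.195,.09,.11),("mill head",.473,-.135,.135,.19),("spice",.457,-.255,.108,.13),("cup",.5,.37,.05,.08)):
        m=(np.hypot(X-x,Y-y)<.045)&(Z>lo)&(Z<hi); P=(np.c_[X[m],Y[m]]*1000).astype(np.float32)
        if len(P): print(c,n,len(P),P.mean(0).round(),np.round(cv2.minEnclosingCircle(P)[0]),round(cv2.minEnclosingCircle(P)[1],1),"z",Z[m].max().round(3),np.median(Z[m]).round(3))
E
python3 fit.py
```

```text
top stand [ 480. -195.] [215. 147.] 81.8 z 0.0117
top board [486.  73.] [207. 136.] 85.8 z 0.0116
top tray [494. 326.] [215. 150.] 84.1 z 0.0125
top disc otsu 146.0 ((488.2333984375, 270.6791076660156), 38.748653411865234) [489.21725 271.28735] 273
top honey 226 [ 502. -196.] [ 503. -196.] 32.3 z 0.109 0.098
top mill head 150 [ 477. -129.] [ 478. -129.] 24.6 z 0.184 0.164
top spice 95 [ 458. -257.] [ 458. -258.] 20.3 z 0.125 0.117
top cup 90 [499. 376.] [496. 372.] 41.1 z 0.072 0.063
scene stand [ 480. -198.] [220. 154.] 82.5 z 0.013
scene board [486.  70.] [212. 136.] 85.7 z 0.0126
scene tray [494. 323.] [226. 149.] 84.0 z 0.0136
scene disc otsu 107.0 ((486.9955749511719, 269.6763610839844), 41.723411560058594) [486.8573  268.44708] 246
scene honey 368 [ 499. -201.] [ 499. -200.] 34.0 z 0.105 0.098
scene mill head 250 [ 476. -142.] [ 475. -134.] 25.8 z 0.185 0.162
scene spice 173 [ 456. -263.] [ 458. -261.] 22.1 z 0.124 0.118
scene cup 147 [496. 366.] [496. 370.] 44.1 z 0.074 0.062
```

servo_tool:
  motion: [1, -0.2, -0.2, 0, 0.2, 1, -0.4, -0.4, 0, 0.4, 1, -0.6, -0.6, 0, 0.6, 1, -0.8, -0.8, 0, 0.8, 1, -1, -1, 0, 1]

```text
time: 1.62
tool_pos: [0.3202, 0.4077, 0.2314]
tool_rot: [0.0, 0.573, 0.819, 0.0]
contact_force: [0.1, -0.5, -0.1]
gripper_width: 1.005
grasp_force: 0.0
```

servo_tool:
  motion: [1, -0.25, 0.1, 0, 0.11, 1, -0.5, 0.2, 0, 0.22, 1, -0.75, 0.25, 0, 0.34, 1, -1, 0.3, 0, 0.45, 1, -1, 0.3, 0, 0.45]

```text
time: 2.25
tool_pos: [0.3961, 0.3076, 0.2315]
tool_rot: [0.0, 0.708, 0.707, 0.0]
contact_force: [-0.5, 1.0, 0.5]
gripper_width: 0.999
grasp_force: 0.0
```

servo_tool:
  motion: [1, -0.3, 0.1, 0, 0, 1, -0.6, 0.2, 0, 0, 1, -0.9, 0.3, 0, 0, 1, -1, 0.3, 0, 0]

```text
time: 2.75
tool_pos: [0.4316, 0.1882, 0.2314]
tool_rot: [-0.0, 0.707, 0.707, 0.0]
contact_force: [0.3, 0.4, -0.3]
gripper_width: 1.0
grasp_force: 0.0
```

servo_tool:
  motion: [1, -0.3, 0.1, 0, 0, 1, -0.6, 0.2, 0, 0, 1, -0.9, 0.3, 0, 0, 1, -1, 0.3, 0, 0]

```text
time: 3.25
tool_pos: [0.4678, 0.0685, 0.2313]
tool_rot: [-0.0, 0.707, 0.707, 0.0]
contact_force: [-0.2, 1.0, -1.1]
gripper_width: 0.996
grasp_force: 0.0
```

servo_tool:
  motion: [1, -0.3, 0, 0, 0, 1, -0.6, 0, 0, 0, 1, -0.9, 0, 0, 0, 1, -1, 0, 0, 0, 1, -1, 0, 0, 0]

```text
time: 3.88
tool_pos: [0.4677, -0.0505, 0.2313]
tool_rot: [-0.0, 0.707, 0.708, 0.0]
contact_force: [0.4, -0.3, 0.8]
gripper_width: 1.002
grasp_force: 0.0
```

```bash
cat > w.py <<'E'
import sys
from h import *
n=sys.argv[1]
s=manip.state(); im,d=eyes.grab_frame("wrist"); W=cloud("wrist",d,s); save(n,im); np.savez(n+".npz",im=im,W=W)
print(np.round(s["tool_pos"],4),np.round(s["tool_rot"],3))
X,Y,Z=W[...,0],W[...,1],W[...,2]
for n,x,y,r,lo,hi in (("honey",.502,-.197,.05,.088,.106),("mill",.477,-.129,.05,.135,.172),("spice",.458,-.258,.035,.108,.13)):
    m=(np.hypot(X-x,Y-y)<r)&(Z>lo)&(Z<hi); P=(np.c_[X[m],Y[m]]*1000).astype(np.float32)
    if len(P)>20: c,R_=cv2.minEnclosingCircle(P); print(n,len(P),P.mean(0).round(),"circ",np.round(c),round(R_,1),"z",np.median(Z[m]).round(3))
E
python3 w.py w1
```

```text
[ 0.4677 -0.0505  0.2313] [-0.     0.707  0.708  0.   ]
honey 1182 [ 508. -202.] circ [ 500. -197.] 32.3 z 0.098
mill 2089 [ 475. -120.] circ [ 475. -131.] 24.9 z 0.163
spice 100 [ 459. -241.] circ [ 458. -246.] 14.2 z 0.111
```

View pics/w1.png

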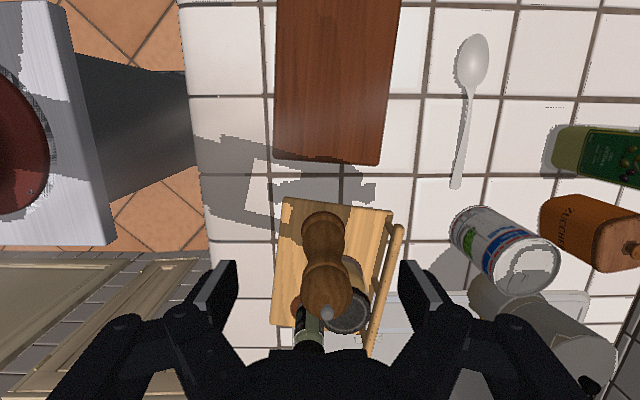

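The wrist view shows the mill head at about (325,285), the honey lid at (345,312) and the spice cap at (308,318), between the fingers. The measured positions agree with the top view, so I'll grip the mill head.

servo_tool:
  motion: [1, -0.33, 0.07, 0, 0, 1, -0.66, 0.07, 0, 0, 1, -0.66, 0.07, 0.3, 0, 1, -0.66, 0.07, 0.6, 0, 1, -0.66, 0.07, 0.84, 0]

```text
time: 4.55
tool_pos: [0.4761, -0.1287, 0.1289]
tool_rot: [-0.001, 0.706, 0.708, 0.0]
contact_force: [-0.6, 0.0, -0.6]
gripper_width: 1.001
grasp_force: 0.0
```

servo_tool:
  motion: [-1, 0, 0, 0, 0, -1, 0, 0, 0, 0, -1, 0, 0, 0, 0, -1, 0, 0, 0, 0, -1, 0, 0, 0, 0]

```text
time: 5.18
tool_pos: [0.4775, -0.1308, 0.1327]
tool_rot: [0.002, 0.707, 0.708, 0.001]
contact_force: [-0.7, 0.5, 5.5]
gripper_width: 0.536
grasp_force: 62.2
```

servo_tool:
  motion: [-1, 0, 0, 0, 0, -1, 0, 0, -0.05, 0, -1, 0, 0, -0.12, 0, -1, 0, 0, -0.25, 0]

```text
time: 5.68
tool_pos: [0.4754, -0.1301, 0.1601]
tool_rot: [-0.001, 0.707, 0.707, -0.0]
contact_force: [-0.1, 0.2, -3.1]
gripper_width: 0.531
grasp_force: 61.9
```

servo_tool:
  motion: [-1, 0.15, 0.02, 0, 0, -1, 0.4, 0.04, 0, 0, -1, 0.65, 0.06, 0, 0, -1, 0.9, 0.08, 0, 0, -1, 1, 0.1, 0, 0]

```text
time: 6.3
tool_pos: [0.4878, -0.0083, 0.1602]
tool_rot: [-0.0, 0.706, 0.708, -0.0]
contact_force: [0.1, -0.3, -2.9]
gripper_width: 0.538
grasp_force: 61.9
```

servo_tool:
  motion: [-1, 0.25, 0, 0, 0, -1, 0.5, 0, 0, 0, -1, 0.75, 0, 0, 0, -1, 0.95, 0, 0, 0, -1, 1, 0, 0, 0]

```text
time: 6.92
tool_pos: [0.4878, 0.1106, 0.1603]
tool_rot: [-0.0, 0.706, 0.708, -0.0]
contact_force: [0.3, -1.2, -3.4]
gripper_width: 0.53
grasp_force: 61.9
```

servo_tool:
  motion: [-1, 0.08, 0, 0, 0, -1, 0.08, 0, 0.1, 0, -1, 0.08, 0, 0.18, 0, -1, 0.08, 0, 0.24, 0, -1, 0.08, 0, 0.24, 0]

```text
time: 7.55
tool_pos: [0.4883, 0.1189, 0.1328]
tool_rot: [-0.0, 0.707, 0.707, -0.0]
contact_force: [-2.1, -0.2, 4.3]
gripper_width: 0.537
grasp_force: 62.7
```

servo_tool:
  motion: [0.3, 0, 0, 0, 0, 0.6, 0, 0, 0, 0, 1, 0, 0, 0, 0, 1, 0, 0, 0, 0]

```text
time: 8.05
tool_pos: [0.488, 0.1192, 0.1317]
tool_rot: [0.0, 0.707, 0.708, 0.0]
contact_force: [-0.2, 0.6, 0.4]
gripper_width: 1.0
grasp_force: 0.0
```

servo_tool:
  motion: [1, 0, 0, -0.15, 0, 1, 0, 0, -0.4, 0, 1, 0, 0, -0.65, 0, 1, 0, 0, -0.8, 0, 1, 0, 0, -0.8, 0]

```text
time: 8.68
tool_pos: [0.489, 0.1193, 0.2301]
tool_rot: [0.001, 0.707, 0.708, 0.002]
contact_force: [0.2, 0.5, 0.3]
gripper_width: 0.997
grasp_force: 0.0
```

servo_tool:
  motion: [1, -0.3, 0, 0, 0, 1, -0.6, 0, 0, 0, 1, -0.9, 0, 0, 0, 1, -1, 0, 0, 0]

```text
time: 9.18
tool_pos: [0.4873, -0.0021, 0.2261]
tool_rot: [-0.001, 0.707, 0.707, -0.001]
contact_force: [0.1, -0.2, -0.2]
gripper_width: 0.997
grasp_force: 0.0
```

servo_tool:
  motion: [1, -0.3, -0.08, 0, 0, 1, -0.6, -0.15, 0, 0, 1, -0.9, -0.25, 0, 0, 1, -1, -0.25, 0, 0]

```text
time: 9.68
tool_pos: [0.4576, -0.1215, 0.2268]
tool_rot: [-0.001, 0.707, 0.707, -0.0]
contact_force: [0.1, -0.2, -0.5]
gripper_width: 1.003
grasp_force: 0.0
```

servo_tool:
  motion: [1, -0.2, 0, 0, 0, 1, -0.5, 0, 0, 0, 1, -0.5, 0, 0, 0]

```text
time: 10.05
tool_pos: [0.4586, -0.1814, 0.2271]
tool_rot: [-0.001, 0.707, 0.707, 0.0]
contact_force: [-0.8, 1.1, 0.4]
gripper_width: 0.999
grasp_force: 0.0
```

```bash
python3 w.py w2
cat > t.py <<'E'
from h import *
import sys
im,d=eyes.grab_frame("top"); save(sys.argv[1],im); W=cloud("top",d); X,Y,Z=W[...,0],W[...,1],W[...,2]
for n,lo,hi in (("mill",.135,.172),("spice",.108,.125),("honey",.09,.106)):
  for a,x0,x1,y0,y1 in (("board",.41,.56,-.04,.19),("stand",.4,.57,-.31,-.08),("tray",.42,.57,.22,.325)):
    m=(X>x0)&(X<x1)&(Y>y0)&(Y<y1)&(Z>lo)&(Z<hi); P=(np.c_[X[m],Y[m]]*1000).astype(np.float32)
    if len(P)>15: c,r=cv2.minEnclosingCircle(P); print(n,a,len(P),P.mean(0).round(),np.round(c),round(r,1))
E
python3 t.py t2
```

```text
[ 0.4586 -0.1814  0.2271] [-0.001  0.707  0.707  0.   ]
honey 2969 [ 499. -196.] circ [ 499. -198.] 32.5 z 0.098
spice 1162 [ 456. -257.] circ [ 456. -259.] 20.8 z 0.118
mill board 130 [487. 117.] [488. 119.] 24.7
```

servo_tool:
  motion: [1, -0.35, 0, 0, 0, 1, -0.645, -0.01, 0, 0, 1, -0.645, -0.01, 0.2, 0, 1, -0.645, -0.01, 0.45, 0, 1, -0.645, -0.01, 0.6, 0]

```text
time: 10.78
tool_pos: [0.457, -0.2566, 0.1537]
tool_rot: [-0.001, 0.706, 0.708, 0.0]
contact_force: [-0.3, -0.2, 0.3]
gripper_width: 0.999
grasp_force: 0.0
```

servo_tool:
  motion: [1, 0, 0, 0.2, 0, 1, 0, 0, 0.4, 0, 1, 0, 0, 0.6, 0, 1, 0, 0, 0.65, 0, 1, 0, 0, 0.65, 0]

```text
time: 11.4
tool_pos: [0.4575, -0.2578, 0.0779]
tool_rot: [-0.0, 0.706, 0.708, 0.0]
contact_force: [-1.2, 0.7, -0.6]
gripper_width: 1.0
grasp_force: 0.0
```

servo_tool:
  motion: [-1, 0, 0, 0, 0, -1, 0, 0, 0, 0, -1, 0, 0, 0, 0, -1, 0, 0, 0, 0, -1, 0, 0, 0, 0]

```text
time: 12.02
tool_pos: [0.4575, -0.2587, 0.0789]
tool_rot: [0.001, 0.707, 0.708, -0.0]
contact_force: [-2.9, -0.7, 5.4]
gripper_width: 0.464
grasp_force: 60.0
```

servo_tool:
  motion: [-1, 0, 0, 0, 0, -1, 0, 0, 0, 0, -1, 0, 0, -0.05, 0, -1, 0, 0, -0.15, 0, -1, 0, 0, -0.3, 0]

```text
time: 12.65
tool_pos: [0.4568, -0.2578, 0.1139]
tool_rot: [-0.001, 0.707, 0.708, -0.0]
contact_force: [0.5, -0.8, -2.1]
gripper_width: 0.464
grasp_force: 60.5
```

servo_tool:
  motion: [-1, 0, 0, -0.2, 0, -1, 0, 0, -0.4, 0, -1, 0, 0, -0.6, 0, -1, 0.1, 0, -0.6, 0, -1, 0.3, 0, -0.6, 0]

```text
time: 13.28
tool_pos: [0.4569, -0.2215, 0.1856]
tool_rot: [-0.0, 0.707, 0.707, 0.0]
contact_force: [-0.0, 1.4, -2.6]
gripper_width: 0.463
grasp_force: 60.5
```

servo_tool:
  motion: [-1, 0.25, 0, 0, 0, -1, 0.5, 0, 0, 0, -1, 0.75, 0.05, 0, 0, -1, 1, 0.1, 0, 0]

```text
time: 13.78
tool_pos: [0.4683, -0.1003, 0.1846]
tool_rot: [-0.001, 0.707, 0.708, -0.0]
contact_force: [0.9, 0.1, -2.4]
gripper_width: 0.458
grasp_force: 60.6
```

servo_tool:
  motion: [-1, 0.25, 0.1, 0, 0, -1, 0.5, 0.1, 0, 0, -1, 0.75, 0.1, 0, 0, -1, 0.95, 0.1, 0, 0, -1, 1, 0.1, 0, 0]

```text
time: 14.4
tool_pos: [0.4799, 0.0194, 0.1847]
tool_rot: [-0.001, 0.706, 0.708, -0.0]
contact_force: [0.4, -0.4, -1.1]
gripper_width: 0.462
grasp_force: 60.7
```

servo_tool:
  motion: [-1, 0.03, 0, 0.25, 0, -1, 0.03, 0, 0.5, 0, -1, 0.03, 0, 0.75, 0, -1, 0.03, 0, 0.85, 0, -1, 0.03, 0, 0.88, 0]

```text
time: 15.02
tool_pos: [0.4804, 0.0212, 0.0795]
tool_rot: [-0.0, 0.707, 0.707, -0.0]
contact_force: [-0.2, 0.8, -1.1]
gripper_width: 0.466
grasp_force: 60.7
```

Down 2 mm more, then release, rise and go back towards the honey.

servo_tool:
  motion: [-1, 0, 0, 0.015, 0, -1, 0, 0, 0.015, 0, 0.3, 0, 0, 0.015, 0, 1, 0, 0, 0.015, 0, 1, 0, 0, 0.015, 0]

```text
time: 15.65
tool_pos: [0.4812, 0.0214, 0.0788]
tool_rot: [0.0, 0.707, 0.708, 0.0]
contact_force: [0.7, -0.3, -0.2]
gripper_width: 0.999
grasp_force: 0.0
```

servo_tool:
  motion: [1, 0, 0, -0.2, 0, 1, 0, 0, -0.5, 0, 1, 0, 0, -0.8, 0, 1, 0, 0, -1, 0, 1, 0, 0, -1, 0]

```text
time: 16.27
tool_pos: [0.4824, 0.0213, 0.2009]
tool_rot: [0.002, 0.707, 0.708, 0.002]
contact_force: [-1.0, 0.9, -0.2]
gripper_width: 1.004
grasp_force: 0.0
```

servo_tool:
  motion: [1, -0.3, 0, 0, 0, 1, -0.6, 0, 0, 0, 1, -0.9, 0, 0, 0, 1, -1, 0, 0, 0, 1, -1, 0, 0, 0]

```text
time: 16.9
tool_pos: [0.4805, -0.0986, 0.1971]
tool_rot: [-0.001, 0.707, 0.707, -0.0]
contact_force: [-0.2, 0.3, -0.6]
gripper_width: 1.002
grasp_force: 0.0
```

```bash
python3 t.py t3; python3 w.py w3
```

```text
mill board 126 [488. 117.] [488. 119.] 24.7
spice board 90 [483.  21.] [482.  21.] 20.1
honey stand 75 [ 500. -214.] [ 500. -205.] 29.0
[ 0.4806 -0.098   0.1973] [-0.001  0.707  0.707 -0.   ]
honey 2818 [ 499. -194.] circ [ 499. -197.] 32.5 z 0.098
```

servo_tool:
  motion: [1, -0.2, 0.03, 0, -0.2, 1, -0.4, 0.06, 0, -0.4, 1, -0.6, 0.1, 0, -0.6, 1, -0.8, 0.16, 0, -0.8, 1, -0.825, 0.16, 0, -1]

```text
time: 17.62
tool_pos: [0.5009, -0.1976, 0.1982]
tool_rot: [-0.0, 0.38, 0.925, 0.0]
contact_force: [-0.2, -0.0, 0.4]
gripper_width: 1.0
grasp_force: 0.0
```

servo_tool:
  motion: [1, 0, 0, 0, -0.17, 1, 0, 0, 0, -0.33, 1, 0, 0, 0.2, -0.33, 1, 0, 0, 0.4, -0.33, 1, 0, 0, 0.6, -0.33]

```text
time: 18.25
tool_pos: [0.5007, -0.1962, 0.1255]
tool_rot: [0.0, 0.259, 0.966, 0.0]
contact_force: [1.0, -0.3, 0.6]
gripper_width: 0.998
grasp_force: 0.0
```

servo_tool:
  motion: [1, 0, 0, 0.15, 0, 1, 0, 0, 0.35, 0, 1, 0, 0, 0.55, 0, 1, 0, 0, 0.66, 0, 1, 0, 0, 0.66, 0]

```text
time: 18.88
tool_pos: [0.4998, -0.1969, 0.0461]
tool_rot: [-0.001, 0.259, 0.966, 0.0]
contact_force: [0.9, 0.3, 0.4]
gripper_width: 0.995
grasp_force: 0.0
```

servo_tool:
  motion: [-1, 0, 0, 0, 0, -1, 0, 0, 0, 0, -1, 0, 0, 0, 0, -1, 0, 0, 0, 0, -1, 0, 0, 0, 0]

```text
time: 19.5
tool_pos: [0.5016, -0.1984, 0.0494]
tool_rot: [0.002, 0.259, 0.966, -0.0]
contact_force: [-1.6, 1.1, 4.9]
gripper_width: 0.755
grasp_force: 67.4
```

servo_tool:
  motion: [-1, 0, 0, 0, 0, -1, 0, 0, -0.08, 0, -1, 0, 0, -0.2, 0, -1, 0, 0, -0.4, 0, -1, 0, 0, -0.6, 0]

```text
time: 20.12
tool_pos: [0.5, -0.1974, 0.1199]
tool_rot: [-0.0, 0.26, 0.966, 0.0]
contact_force: [0.5, -0.3, -4.9]
gripper_width: 0.759
grasp_force: 67.8
```

servo_tool:
  motion: [-1, 0, 0, -0.2, 0.2, -1, 0, 0, -0.45, 0.4, -1, 0, 0, -0.7, 0.6, -1, 0, 0, -0.95, 0.8, -1, 0, 0, -1, 1]

```text
time: 20.75
tool_pos: [0.5013, -0.1981, 0.2428]
tool_rot: [0.003, 0.611, 0.791, 0.0]
contact_force: [-1.4, -0.4, -5.2]
gripper_width: 0.755
grasp_force: 67.8
```

servo_tool:
  motion: [-1, 0.15, 0.05, 0, 0.08, -1, 0.4, 0.1, 0, 0.17, -1, 0.65, 0.18, 0, 0.25, -1, 0.9, 0.26, 0, 0.33, -1, 1, 0.26, 0, 0.333]

```text
time: 21.38
tool_pos: [0.4992, -0.0722, 0.2393]
tool_rot: [-0.0, 0.707, 0.707, -0.0]
contact_force: [-0.0, -0.3, -5.0]
gripper_width: 0.753
grasp_force: 67.8
```

servo_tool:
  motion: [-1, 0.2, 0, 0, 0, -1, 0.45, 0, 0, 0, -1, 0.7, 0, 0, 0, -1, 0.95, 0, 0, 0, -1, 1, 0, 0, 0]

```text
time: 22.0
tool_pos: [0.4994, 0.0472, 0.2392]
tool_rot: [0.0, 0.707, 0.708, -0.0]
contact_force: [0.7, 0.0, -4.1]
gripper_width: 0.756
grasp_force: 67.8
```

servo_tool:
  motion: [-1, 0.2, 0, 0, 0, -1, 0.45, 0, 0, 0, -1, 0.7, -0.05, 0, 0, -1, 0.95, -0.1, 0, 0, -1, 1, -0.1, 0, 0]

```text
time: 22.62
tool_pos: [0.4876, 0.1668, 0.2391]
tool_rot: [0.0, 0.707, 0.707, -0.0]
contact_force: [0.2, -0.7, -4.0]
gripper_width: 0.76
grasp_force: 67.8
```

servo_tool:
  motion: [-1, 0.2, 0, 0, 0, -1, 0.45, 0, 0, 0, -1, 0.7, 0, 0, 0, -1, 0.86, 0, 0, 0, -1, 0.86, 0, 0, 0]

```text
time: 23.25
tool_pos: [0.4882, 0.2696, 0.239]
tool_rot: [0.0, 0.707, 0.707, -0.0]
contact_force: [0.3, -1.1, -4.6]
gripper_width: 0.752
grasp_force: 67.8
```

```bash
python3 - <<'E'
from h import *
s=manip.state(); print(s["tool_pos"],s["tool_rot"],s["gripper_width"])
im,d=eyes.grab_frame("top"); W=cloud("top",d); save("t4",im); save("t4c",cv2.resize(im[130:270,170:480],None,fx=2.5,fy=2.5))
E
python3 w.py w4
```

```text
[0.4882135  0.26964645 0.23899091] [ 2.65995932e-04  7.07187805e-01  7.07025594e-01 -3.83396405e-04] 0.7516975088227511
[0.4882 0.269  0.2389] [ 0.     0.707  0.707 -0.001]
```

View pics/w4.png

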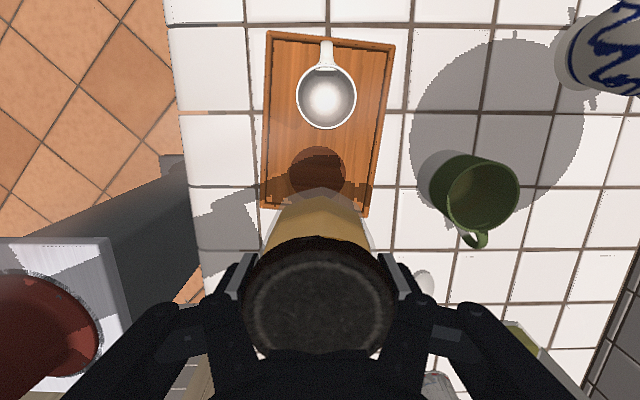

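The honey is held upright at about (315,295). The tray disc at (317,170) is free below and ahead of it, and the cup at (326,97) is clear. I'll lower it.

servo_tool:
  motion: [-1, 0, 0, 0.2, 0, -1, 0, 0, 0.45, 0, -1, 0, 0, 0.7, 0, -1, 0, 0, 0.95, 0, -1, 0, 0.0, 1, 0]

```text
time: 23.98
tool_pos: [0.4864, 0.2679, 0.1164]
tool_rot: [-0.001, 0.708, 0.706, -0.003]
contact_force: [0.0, -0.7, -3.8]
gripper_width: 0.76
grasp_force: 68.5
```

servo_tool:
  motion: [-1, 0, 0, 0.2, 0, -1, 0, 0, 0.4, 0, -1, 0, 0, 0.5, 0, -1, 0, 0, 0.57, 0, -1, 0, 0, 0.595, 0]

```text
time: 24.6
tool_pos: [0.4885, 0.2696, 0.0493]
tool_rot: [0.0, 0.708, 0.707, -0.0]
contact_force: [-6.5, -4.4, 11.9]
gripper_width: 0.755
grasp_force: 70.2
```

Seated (12 N of contact). Release, rise, check.

servo_tool:
  motion: [0.65, 0, 0, -0.01, 0, 0.8, 0, 0, -0.01, 0, 1, 0, 0, -0.01, 0, 1, 0, 0, -0.01, 0, 1, 0, 0, -0.01, 0]

```text
time: 25.22
tool_pos: [0.488, 0.2696, 0.0489]
tool_rot: [0.0, 0.708, 0.707, 0.0]
contact_force: [-0.0, 0.2, -0.2]
gripper_width: 0.998
grasp_force: 0.0
```

servo_tool:
  motion: [1, 0, 0, -0.2, 0, 1, 0, 0, -0.5, 0, 1, 0, 0, -0.8, 0, 1, 0, 0, -1, 0, 1, 0, 0, -1, 0]

```text
time: 25.85
tool_pos: [0.4894, 0.2702, 0.1715]
tool_rot: [0.001, 0.708, 0.707, 0.002]
contact_force: [0.0, -0.4, 0.7]
gripper_width: 1.003
grasp_force: 0.0
```

servo_tool:
  motion: [1, 0, 0, -0.2, 0, 1, 0, 0, -0.5, 0, 1, 0, 0, -0.6, 0, 1, -0.3, 0, -0.6, 0, 1, -0.5, 0, -0.6, 0]

```text
time: 26.48
tool_pos: [0.4872, 0.2086, 0.2389]
tool_rot: [-0.001, 0.707, 0.707, -0.001]
contact_force: [-0.5, -0.2, 0.1]
gripper_width: 0.998
grasp_force: 0.0
```

```bash
python3 t.py t5
python3 - <<'E'
from h import *
s=manip.state(); im,d=eyes.grab_frame("wrist"); W=cloud("wrist",d,s); save("w5",im); X,Y,Z=W[...,0],W[...,1],W[...,2]; print(s["tool_pos"])
m=(np.hypot(X-.488,Y-.27)<.06)&(Z>.09)&(Z<.106); P=(np.c_[X[m],Y[m]]*1000).astype(np.float32); print(len(P),cv2.minEnclosingCircle(P) if len(P) else 0)
# dark disc ring visible around honey
E
```

```text
mill board 129 [487. 117.] [489. 119.] 24.5
spice board 90 [482.  22.] [482.  22.] 19.8
[0.48728875 0.20648095 0.23866407]
3465 ((488.51837158203125, 270.22509765625), 32.732200622558594)
```

View pics/w5.png

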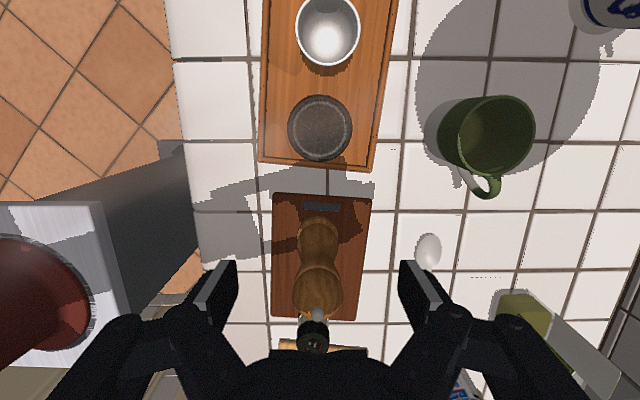

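The honey lid is at (319,128), centred on the disc (measured 488.5, 270.2 mm), and the mill and spice jar stand on the board. The spice jar goes back first because its path is free.

servo_tool:
  motion: [1, -0.3, 0, 0, 0, 1, -0.6, 0, 0, 0, 1, -0.9, 0, 0, 0, 1, -1, -0.05, 0, 0]

```text
time: 27.08
tool_pos: [0.4814, 0.0888, 0.2395]
tool_rot: [-0.001, 0.708, 0.706, -0.001]
contact_force: [-0.4, -0.1, -1.4]
gripper_width: 1.0
grasp_force: 0.0
```

servo_tool:
  motion: [1, -0.3, 0, 0, 0, 1, -0.56, 0, 0, 0, 1, -0.56, 0, 0.2, 0, 1, -0.56, 0, 0.45, 0, 1, -0.56, 0, 0.6, 0]

```text
time: 27.7
tool_pos: [0.4806, 0.0233, 0.1665]
tool_rot: [-0.001, 0.707, 0.707, -0.001]
contact_force: [0.1, 0.3, -0.6]
gripper_width: 1.0
grasp_force: 0.0
```

servo_tool:
  motion: [1, -0.01, 0, 0.2, 0, 1, -0.01, 0, 0.45, 0, 1, -0.01, 0, 0.65, 0, 1, -0.01, 0, 0.74, 0, 1, -0.01, 0, 0.74, 0]

```text
time: 28.32
tool_pos: [0.4813, 0.0216, 0.0795]
tool_rot: [-0.001, 0.707, 0.707, -0.0]
contact_force: [-0.5, -0.5, 0.3]
gripper_width: 1.001
grasp_force: 0.0
```

servo_tool:
  motion: [-1, 0, 0, 0, 0, -1, 0, 0, 0, 0, -1, 0, 0, 0, 0, -1, 0, 0, 0, 0, -1, 0, 0, 0, 0]

```text
time: 28.95
tool_pos: [0.4822, 0.0211, 0.0813]
tool_rot: [0.0, 0.708, 0.707, 0.0]
contact_force: [-2.4, 0.1, 6.2]
gripper_width: 0.462
grasp_force: 59.8
```

servo_tool:
  motion: [-1, 0, 0, 0, 0, -1, 0, 0, -0.1, 0, -1, 0, 0, -0.25, 0, -1, 0, 0, -0.4, 0, -1, 0, 0, -0.4, 0]

```text
time: 29.58
tool_pos: [0.4835, 0.021, 0.1309]
tool_rot: [0.002, 0.708, 0.707, 0.002]
contact_force: [0.3, 0.4, -1.4]
gripper_width: 0.459
grasp_force: 60.5
```

servo_tool:
  motion: [-1, -0.2, 0, 0, 0, -1, -0.45, -0.05, 0, 0, -1, -0.7, -0.1, 0, 0, -1, -0.95, -0.15, 0, 0, -1, -1, -0.2, 0, 0]

```text
time: 30.2
tool_pos: [0.4571, -0.0998, 0.1278]
tool_rot: [-0.0, 0.708, 0.706, -0.0]
contact_force: [-0.4, -0.1, -1.9]
gripper_width: 0.465
grasp_force: 60.4
```

servo_tool:
  motion: [-1, -0.2, 0, 0, 0, -1, -0.45, 0, 0, 0, -1, -0.7, 0, 0, 0, -1, -0.95, 0, 0, 0, -1, -1, 0, 0, 0]

```text
time: 30.82
tool_pos: [0.4573, -0.2192, 0.1279]
tool_rot: [-0.0, 0.708, 0.706, 0.0]
contact_force: [-0.2, -0.4, -1.7]
gripper_width: 0.461
grasp_force: 60.4
```

servo_tool:
  motion: [-1, -0.2, 0, 0, 0, -1, -0.33, 0, 0, 0, -1, -0.33, 0, 0, 0, -1, -0.33, 0, 0.1, 0, -1, -0.33, 0, 0.2, 0]

```text
time: 31.45
tool_pos: [0.4571, -0.2574, 0.1029]
tool_rot: [-0.0, 0.707, 0.707, 0.0]
contact_force: [1.3, 0.5, -2.0]
gripper_width: 0.462
grasp_force: 60.4
```

servo_tool:
  motion: [-1, 0, 0, 0.1, 0, -1, 0, 0, 0.18, 0, -1, 0, 0, 0.2, 0, -1, 0, 0, 0.21, 0, -1, 0, 0, 0.21, 0]

```text
time: 32.08
tool_pos: [0.4565, -0.2584, 0.081]
tool_rot: [-0.002, 0.707, 0.707, -0.001]
contact_force: [-8.8, 3.9, 14.2]
gripper_width: 0.462
grasp_force: 60.9
```

servo_tool:
  motion: [0.3, 0, 0, 0, 0, 0.7, 0, 0, 0, 0, 1, 0, 0, 0, 0, 1, 0, 0, 0, 0]

```text
time: 32.58
tool_pos: [0.4573, -0.2583, 0.0787]
tool_rot: [-0.0, 0.708, 0.707, -0.0]
contact_force: [0.3, 0.1, 0.2]
gripper_width: 1.002
grasp_force: 0.0
```

servo_tool:
  motion: [1, 0, 0, -0.2, 0, 1, 0, 0, -0.5, 0, 1, 0, 0, -0.8, 0, 1, 0, 0, -1, 0, 1, 0, 0, -1, 0]

```text
time: 33.2
tool_pos: [0.4585, -0.2592, 0.2013]
tool_rot: [0.002, 0.708, 0.707, 0.0]
contact_force: [0.5, 0.7, -0.0]
gripper_width: 0.997
grasp_force: 0.0
```

servo_tool:
  motion: [1, 0.3, 0, -0.1, 0, 1, 0.6, 0.05, -0.2, 0, 1, 0.9, 0.1, -0.3, 0, 1, 1, 0.15, -0.3, 0, 1, 1, 0.15, -0.3, 0]

```text
time: 33.83
tool_pos: [0.4753, -0.1379, 0.2333]
tool_rot: [-0.001, 0.707, 0.707, -0.001]
contact_force: [-0.3, -0.3, -0.9]
gripper_width: 1.001
grasp_force: 0.0
```

```bash
python3 t.py t6; python3 w.py w6
```

```text
mill board 130 [488. 118.] [488. 119.] 24.6
spice stand 66 [ 455. -262.] [ 457. -258.] 20.0
honey tray 203 [490. 271.] [490. 271.] 31.4
[ 0.475  -0.1385  0.2333] [-0.001  0.707  0.707 -0.001]
spice 983 [ 455. -256.] circ [ 455. -259.] 20.4 z 0.117
```

servo_tool:
  motion: [1, 0.3, 0, 0, 0, 1, 0.6, 0, 0, 0, 1, 0.9, 0.05, 0, 0, 1, 1, 0.11, 0, 0]

```text
time: 34.42
tool_pos: [0.4888, -0.018, 0.2342]
tool_rot: [-0.0, 0.707, 0.707, -0.0]
contact_force: [0.8, -0.6, -0.1]
gripper_width: 0.999
grasp_force: 0.0
```

servo_tool:
  motion: [1, 0.3, 0, 0, 0, 1, 0.6, 0, 0, 0, 1, 0.9, 0, 0, 0, 1, 1, 0, 0, 0, 1, 1, 0, 0, 0]

```text
time: 35.05
tool_pos: [0.4892, 0.101, 0.2345]
tool_rot: [0.0, 0.707, 0.707, -0.001]
contact_force: [0.0, 0.0, -0.9]
gripper_width: 1.003
grasp_force: 0.0
```

servo_tool:
  motion: [1, 0.145, 0, 0, 0, 1, 0.145, 0, 0.2, 0, 1, 0.145, 0, 0.5, 0, 1, 0.145, 0, 0.75, 0, 1, 0.145, 0, 0.85, 0]

```text
time: 35.67
tool_pos: [0.4879, 0.1187, 0.1308]
tool_rot: [-0.001, 0.708, 0.706, -0.001]
contact_force: [-0.6, 0.9, -0.1]
gripper_width: 0.998
grasp_force: 0.0
```

servo_tool:
  motion: [1, 0, 0, 0, 0, -1, 0, 0, 0, 0, -1, 0, 0, 0, 0, -1, 0, 0, 0, 0, -1, 0, 0, 0, 0]

```text
time: 36.3
tool_pos: [0.4901, 0.1192, 0.1351]
tool_rot: [0.001, 0.708, 0.707, 0.001]
contact_force: [-1.1, -0.2, 4.2]
gripper_width: 0.534
grasp_force: 60.6
```

servo_tool:
  motion: [-1, 0, 0, 0, 0, -1, 0, 0, -0.05, 0, -1, 0, 0, -0.15, 0, -1, 0, 0, -0.3, 0, -1, 0, 0, -0.3, 0]

```text
time: 36.92
tool_pos: [0.4906, 0.1192, 0.1716]
tool_rot: [0.002, 0.708, 0.707, 0.002]
contact_force: [0.5, 0.4, -3.3]
gripper_width: 0.537
grasp_force: 61.8
```

servo_tool:
  motion: [-1, -0.2, 0, 0, 0, -1, -0.45, -0.05, 0, 0, -1, -0.7, -0.1, 0, 0, -1, -0.95, -0.1, 0, 0, -1, -1, -0.1, 0, 0]

```text
time: 37.55
tool_pos: [0.4767, -0.0021, 0.1688]
tool_rot: [-0.0, 0.708, 0.706, -0.0]
contact_force: [0.2, 1.3, -3.6]
gripper_width: 0.537
grasp_force: 61.9
```

servo_tool:
  motion: [-1, -0.2, 0, 0, 0, -1, -0.45, 0, 0, 0, -1, -0.7, 0, 0, 0, -1, -0.95, 0, 0, 0, -1, -1, 0, 0, 0]

```text
time: 38.17
tool_pos: [0.4769, -0.1215, 0.1688]
tool_rot: [-0.0, 0.708, 0.706, 0.0]
contact_force: [0.1, 0.7, -2.9]
gripper_width: 0.541
grasp_force: 61.9
```

servo_tool:
  motion: [-1, -0.08, 0, 0, 0, -1, -0.08, 0, 0, 0, -1, -0.08, 0, 0.1, 0, -1, -0.08, 0, 0.2, 0, -1, -0.08, 0, 0.24, 0]

```text
time: 38.8
tool_pos: [0.4757, -0.1298, 0.1381]
tool_rot: [-0.001, 0.707, 0.707, -0.0]
contact_force: [0.9, 0.9, -2.8]
gripper_width: 0.534
grasp_force: 61.9
```

servo_tool:
  motion: [-1, 0, 0, 0.02, 0, -1, 0, 0, 0.04, 0, -1, 0, 0, 0.05, 0, -1, 0, 0, 0.05, 0]

```text
time: 39.3
tool_pos: [0.4771, -0.1309, 0.1352]
tool_rot: [0.001, 0.708, 0.707, 0.0]
contact_force: [-1.8, 1.0, 2.4]
gripper_width: 0.534
grasp_force: 62.5
```

servo_tool:
  motion: [0.3, 0, 0, 0, 0, 0.6, 0, 0, 0, 0, 1, 0, 0, 0, 0, 1, 0, 0, 0, 0]

```text
time: 39.8
tool_pos: [0.4768, -0.1306, 0.1341]
tool_rot: [0.0, 0.708, 0.707, 0.0]
contact_force: [0.0, -0.4, -0.0]
gripper_width: 0.999
grasp_force: 0.0
```

servo_tool:
  motion: [1, 0, 0, -0.15, 0, 1, 0, 0, -0.4, 0, 1, 0, 0, -0.7, 0, 1, 0, 0, -0.9, 0, 1, 0, 0, -0.9, 0]

```text
time: 40.42
tool_pos: [0.4782, -0.1312, 0.246]
tool_rot: [0.003, 0.707, 0.707, 0.001]
contact_force: [0.1, -0.2, 0.1]
gripper_width: 1.001
grasp_force: 0.0
```

servo_tool:
  motion: [1, 0.3, 0, 0, 0, 1, 0.6, 0, 0, 0, 1, 0.9, 0, 0, 0, 1, 1, 0, 0, 0, 1, 1, 0, 0, 0]

```text
time: 41.05
tool_pos: [0.4765, -0.0103, 0.2414]
tool_rot: [-0.0, 0.707, 0.707, -0.001]
contact_force: [0.4, -0.1, 0.4]
gripper_width: 1.0
grasp_force: 0.0
```

```bash
python3 t.py t7; python3 w.py w7
python3 - <<'E'
from h import *
im,_=eyes.grab_frame("scene"); save("s7",cv2.resize(im[80:380,200:440],None,fx=2,fy=2,interpolation=cv2.INTER_CUBIC)); s=manip.state(); print(s["time"],s["contact_force"])
E
```

```text
mill stand 132 [ 475. -130.] [ 476. -131.] 24.7
spice stand 93 [ 457. -257.] [ 457. -257.] 19.9
honey tray 213 [490. 270.] [490. 270.] 31.7
[ 0.4767 -0.0109  0.2416] [-0.     0.707  0.707 -0.   ]
mill 1849 [ 473. -121.] circ [ 473. -132.] 25.0 z 0.162
41.2 [-0.4329695   0.00517988 -0.26566994]
```

View pics/s7.png

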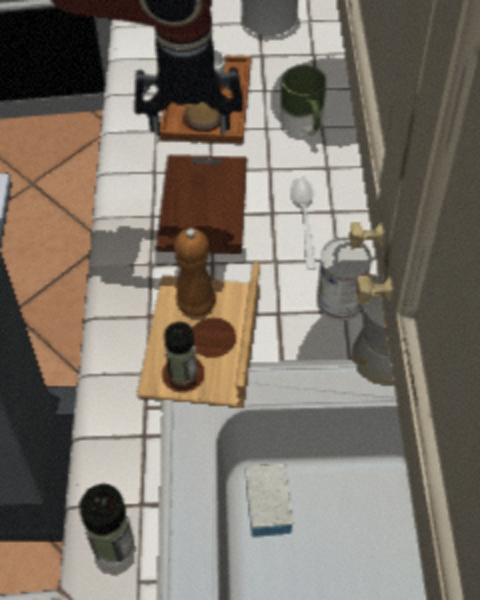

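The mill (195,270) and the spice jar (180,355) are upright on their own discs, within about 2 mm of where they started in the top view. The honey (205,115) is on the tray disc, and the gripper is clear of everything.

```bash
python3 -c "
from plant import job_done
print(job_done())"
```

```text
the job is handed in; nothing more can be done
None
```

Job handed in at about 41 s: the honey stands on the tray disc, the mill and spice jar are back on their original stand discs, all three are upright and released, and no verdict was returned.

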